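# Check the pull gauge on its test bed

### The job

Check the spring pull gauge on its test bed: set the gauge flat on the bed with its two ears behind the two angle stops and its nose towards the metal block, and let go of it. Then take it by its upright grip and draw it out slowly against the spring, so that its nose pushes the block along the channel until the block's centre groove lines up with the pair of pointers. Let the gauge run back home gently, never snapping back, so that the block is left standing at the pointers.

Things in the scene. Friction and masses are not known exactly. Their poses are not given: they have to be found in the camera images.
- gauge_center (a point): Centre (18 mm above its underside) of the body of the pull gauge, a loose grey box 110 mm long (its x), 40 mm wide (y), 36 mm high, lying flat; grip it across its 40 mm sides, at its middle. The slide comes out of its -x end.
- gauge: The same gauge, origin under its centre; 0.48 kg in all. A steel cross bar at its -x end forms the two ears: 88 mm across (y), 12 mm thick (x = -43 to -55 mm), 2 to 24 mm above the underside.
- gauge_grip (a point): Point on the gauge's slide, 50 mm above the gauge's underside, in the black upright grip: 20 mm wide (y), 22 mm long (x), its top 12 mm above this point, its lower end 38 mm below. With the slide home it stands 79 mm from gauge_center towards -x. Axes as the gauge's.
- gauge_nose (a point): Centre of the flat front face of the slide's round steel nose (16 mm diameter), 26 mm ahead (-x) of gauge_grip and 18 mm above the gauge's underside. This face pushes the block.
- gauge_slide (a joint): How far the slide is drawn out of the gauge body along the gauge's -x, in m: 0 home, 0.115 at most. A spring pulls it home: about 2 N at home, rising by 5.5 N per 100 mm. Let go while drawn out, it snaps back.
- bed_seat (a point): Where gauge_center is when the gauge lies on the bed with its ears touching the stops; axes of the bed, which the gauge's axes should match (z up; the pull is towards -x). The bed's top is 18 mm below this point. Put the gauge in from above with its ears a few mm behind (+x of) the stops.
- bed: Fixed plywood test bed, 304 (x) x 116 x 8 mm, origin under its centre. On it stand two dark steel L-shaped angle stops, 24 mm high: the back faces of their walls, which the ears pull against, at x = +35 mm, with a 44 mm gap between the walls for the slide; their cheeks, 96 mm apart, reach 44 mm back (4 mm clear at either end of the ears).
- rider_center (a point): Centre of the loose plain metal block, 36 mm long (x), 40 mm wide, 30 mm high, with a dark groove across the middle of its top; its axes match the bed's. It stands in the bed's channel, 44 mm wide between two wooden rails 9 mm high, slides along the bed's x and stays where it is left. The nose pushes its rear face, 18 mm from here.
- rider: The same metal block, origin under its centre; 0.16 kg.
- pointer_mid (a point): Half-way between the pair of fixed dark steel pointers, 34 mm high, that stand either side of the channel, 50 mm apart at their tips; 15 mm above the bed's top. Axes as the bed's. The block is right when rider_center is here.
There are look-alikes about, which are no part of the job. Of the things that look like the rider, the larger one is meant.

How it is judged:
By the outcome, as a careful person would: the job done as asked, in the order asked, and still so for the second after the job is handed in, with the robot touching nothing.
It also fails if it takes over 54 s, if anything falls off the work surface, if the arm or the gripper's body presses on something with over 40 N, if the wrist force passes 120 N, or if a joint passes its speed limit or range.

### The arm

A 7-joint arm with a two-finger parallel gripper is mounted at the origin on a cart in front of the work surface, level with it; the furniture and walls round the work are solid. World frame = base frame: x ahead of the robot, y to its left, z up, the work surface at z = 0. Lengths are in m, angles in rad, forces in N, time in s.
With the tool pointing down it reaches from about 0.4 to 0.85 m from the base axis. Payload 10.4 kg.
Tool frame: the origin (TCP) lies between the finger pads; the fingertips stand 19 mm ahead of it and the grasp point (between the pads) is the TCP; x points along the fingers, y is the direction in which the jaws open and shut, and the axes are right-handed (so a half turn about x gives the same grasp; the last joint's range is limited). The gripper opens to 87 mm and grips with 3 to 60 N. Pads are 19 mm wide; open, the fingers measure 117 mm over their backs; the gripper's body (75 mm by 190 mm) begins 51 mm behind the grasp point.
Start: joints at [1.089, 0.332, -0.065, 1.46, 0.022, 1.35, -0.088], TCP at [0.277, -0.56, 0.242] pointing down, gripper open.
Joint ranges: [-2.6, 2.6], [-0.5, 2.12], [-1.47, 1.34], [0.16, 2.42], [-1.27, 4.41], [0.06, 2.06], [-2.6, 2.6]. Speed limits (rad/s): [2.22, 2.22, 2.79, 2.79, 3.14, 3.14, 3.14].

### API

Orientations are given as a unit quaternion [x, y, z, w].
In Python, from bench import r gives the robot as it stands.
- The arm moves only by the tool drive_tool, never from a script. Its argument "motion" is a list of rows, each a list of 4 numbers: the shift along the tool's x, y, z in cm, then the turn about the tool's x in units of 5 degrees (1.0 is 5 degrees). In form: [[tx, ty, tz, twist], ...]. A call has 1 to 20 rows; each row is the pose to reach, as a shift and turn from the pose commanded when the call began, along the tool's axes at that moment; what a row does not reach only later rows make up. A row lasts 1/12 s, in which the tool goes at most 41.7 mm and 7.16 degrees, less where a joint would pass 70% of its speed; a pose out of reach is approached as far as the arm can. A call with a gripper value outside its range is refused whole. "grip" is the closure in counts, from 0 (fully open) to 255 (shut), set as the call begins (left out, the last holds). The fingers move at their own pace and stop on an object; "force" is the grip in N (left out, the last holds). Time passes only in rows, so rows that repeat a pose let the fingers close. It gives the time, the measured TCP pose, the force and the opening at its end, in the units of the state.
- r.read_state(): the state, without advancing time (a new reading comes with each control period).
- r.camera(name): name is "scene" or "top" or "wrist"; returns the picture (384x512x3 uint8, red, green, blue); there is no depth.
- r.calibration(name): a dict with "fx", "fy", "cx", "cy" (pixels), "xyz" and "orientation" of the camera in the world. Camera axes: x right, y up, looking along -z (the intrinsics and any distortion apply to the point x, -y, -z); pixel columns grow to the right and rows downward; lengths in m; the calibration is good to about 2 mm. A picture is of the moment at which its call begins: read the wrist's pose just before it. calibration takes no time and is no camera call; for the wrist camera it gives the pose at the moment of the call.
- r.close_job(): hands the job in, once; it reports no verdict.
The state is a dict: "time": time; "joint_positions": joint angles; "joint_vel": joint speeds; "joint_torque": joint torques, N m; "ee_pos": TCP position; "eef_rot": TCP orientation; "ft_force": force on the tool from outside, world axes, zero at the start; "torque": the same for the moment, N m; "width": finger opening in m.
Only numpy, scipy, OpenCV 4.12 (cv2) and the standard library are available. Lean on these libraries where they do the work, as an engineer would, in place of code of your own. Each camera call takes 0.05 s, during which the arm holds its last target.

## Working session

There is one attempt and no reset: what is moved stays moved. The work goes in short steps, Python scripts to look and compute and a tool call to move; the robot and the scene stay as the last step left them, time stands still between calls to the robot, and variables do not carry over. Pictures are saved under pics/ and viewed, and the job is handed in when it is done.

Besides the shell and the picture viewer there is one more tool, called after "Call:" by a JSON object that holds its "name" and its "arguments", one argument or row to a line. drive_tool: Moves the arm, as the interface text tells. Its arguments: {"type":"object","properties":{"motion":{"type":"array","items":{"type":"array","items":{"type":"number"}}},"grip":{"type":"number"},"force":{"type":"number"}},"required":["motion"]}

```bash
mkdir -p pics; ls
python3 - <<'E'
from bench import r
import cv2
s=r.read_state();print(s)
for n in ["scene","top","wrist"]:
    c=r.calibration(n);print(n,c)
    cv2.imwrite(f"pics/{n}0.png",cv2.cvtColor(r.camera(n),cv2.COLOR_RGB2BGR))
E
```

```text
pics
{'time': 0.0, 'joint_positions': array([ 1.08940319,  0.33288792, -0.06471908,  1.46098334,  0.02163398,
        1.3499324 , -0.08846122]), 'joint_vel': array([ 3.14859383e-04, -3.28504091e-04,  4.29507067e-04,  1.38430727e-03,
       -2.39041795e-03, -6.72200421e-04,  4.84441253e-05]), 'joint_torque': array([-6.39608788e-04, -6.23268127e+01,  2.39489641e-02, -3.89895058e+01,
       -6.15453394e-02,  3.98133975e-02,  1.74080110e-04]), 'ee_pos': array([ 0.27661276, -0.56002018,  0.24072391]), 'eef_rot': array([-0.68842031, -0.16133075,  0.68873196, -0.16030643]), 'ft_force': array([ 0.50307156, -0.29895429,  0.96226392]), 'torque': array([ 0.04476392, -0.01967563, -0.05350296]), 'width': 0.0870373226987173}
scene {'fx': 448.3889365627526, 'fy': 448.3889365627526, 'cx': 262.2395550342106, 'cy': 194.39885491695674, 'xyz': array([0.11398746, 0.69773126, 0.65915286]), 'orientation': array([-0.11295732,  0.4372076 ,  0.86210423, -0.22992705])}
top {'fx': 348.3917634433085, 'fy': 348.3917634433085, 'cx': 260.080444696981, 'cy': 194.85880033256103, 'xyz': array([ 0.33477141, -0.00680432,  0.92751219]), 'orientation': array([ 0.07049979, -0.06626676, -0.7030276 ,  0.70454999])}
wrist {'fx': 278.4400769062792, 'fy': 278.4400769062792, 'cx': 256.1120235473855, 'cy': 187.88609258540836, 'xyz': array([ 0.34938716, -0.52415889,  0.38473633]), 'orientation': array([-0.126642  ,  0.07853066, -0.52200372,  0.83982549])}
```

View pics/scene0.png

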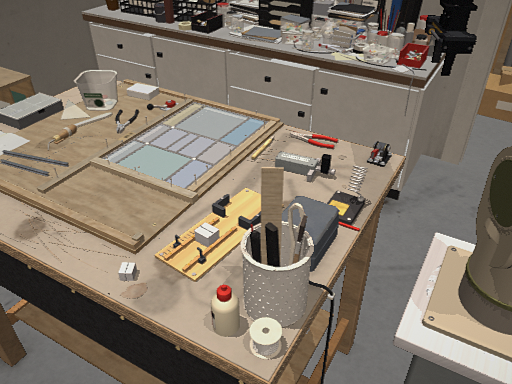

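View pics/top0.png

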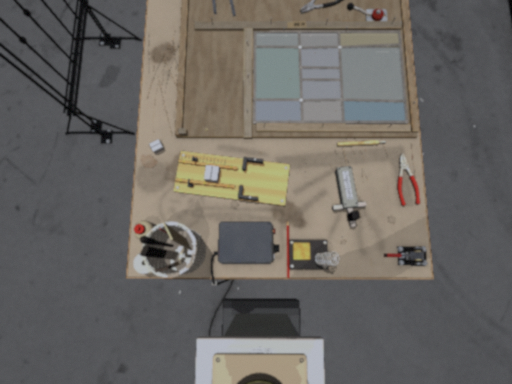

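View pics/wrist0.png

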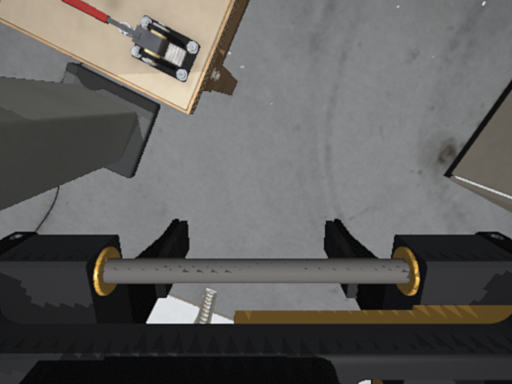

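The top view shows the bed at about (232,178), the rider at (211,173), and the gauge at (347,190) with its grip near (353,217). The small block at (156,146) and the jack at (405,256) are look-alikes or clutter. I'll enlarge to confirm.

Run:
```python
import cv2
im=cv2.imread("pics/top0.png")
cv2.imwrite("pics/topA.png",cv2.resize(im[140:215,140:300],None,fx=5,fy=5,interpolation=cv2.INTER_CUBIC))
cv2.imwrite("pics/topB.png",cv2.resize(im[155:235,320:390],None,fx=7,fy=7,interpolation=cv2.INTER_CUBIC))
```

```text
(no output)
```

View pics/topA.png

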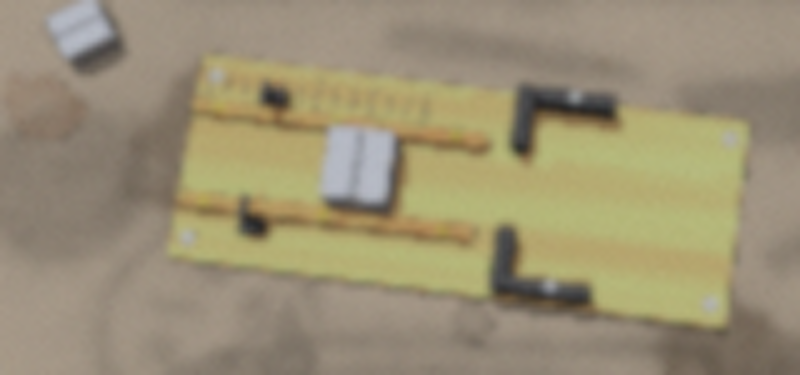

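View pics/topB.png

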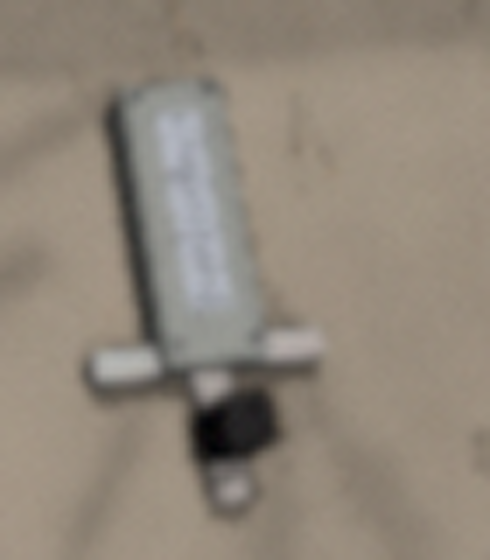

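The larger block, in the channel at (211,173), is the rider. The small one at (156,146) on the table is the look-alike. The gauge is the grey box with ears, lying with its nose pointing down the image. Next I'll take coarse measurements by casting rays.

```bash
cat > h.py <<'E'
from bench import r
import numpy as np, cv2
from scipy.spatial.transform import Rotation as R
def snap(n,fn):
    c=r.calibration(n); im=cv2.cvtColor(r.camera(n),cv2.COLOR_RGB2BGR); cv2.imwrite("pics/"+fn,im); np.save("pics/"+fn+".npy",c,allow_pickle=True); return im,c
def ray(c,uv,z):
    uv=np.atleast_2d(np.float64(uv))
    d=np.c_[(uv[:,0]-c["cx"])/c["fx"],-(uv[:,1]-c["cy"])/c["fy"],-np.ones(len(uv))]
    d=R.from_quat(c["orientation"]).apply(d); o=np.array(c["xyz"])
    return o+d*((z-o[2])/d[:,2])[:,None]
def proj(c,P):
    p=R.from_quat(c["orientation"]).inv().apply(np.atleast_2d(P)-c["xyz"])
    return np.c_[c["cx"]-c["fx"]*p[:,0]/p[:,2], c["cy"]+c["fy"]*p[:,1]/p[:,2]]
def fit2(model,pts):  # rigid 2D fit -> yaw, t, resid
    m=np.array(model)[:,:2];p=np.array(pts)[:,:2];mc=m.mean(0);pc=p.mean(0);a=m-mc;b=p-pc
    th=np.arctan2((a[:,0]*b[:,1]-a[:,1]*b[:,0]).sum(),(a*b).sum());c,s=np.cos(th),np.sin(th)
    M=np.array([[c,-s],[s,c]]);t=pc-M@mc
    return th,t,np.linalg.norm(m@M.T+t-p,axis=1)
E
python3 - <<'E'
from h import *
c=r.calibration("top")
cropA=lambda x,y:(140+(x+.5)/5-.5,140+(y+.5)/5-.5)
cropB=lambda x,y:(320+(x+.5)/7-.5,155+(y+.5)/7-.5)
# bed corners: image left = -x
bc=[cropA(*p) for p in [(205,57),(170,258),(727,328),(750,122)]]
P=ray(c,bc,.008)
# -x dir is world +y; image top = +x world
for nm,mod in [("bed",[(-.152,-.058),(-.152,.058),(.152,.058),(.152,-.058)]),("bed2",[(-.152,.058),(-.152,-.058),(.152,-.058),(.152,.058)])]:
    th,t,e=fit2(mod,P);print(nm,np.degrees(th),t,e)
# gauge: top of body z=.036 corners ; ears top z=.024; 
g=[cropB(*p) for p in [(115,88),(215,85),(268,355),(160,365)]]
print(ray(c,g,.036))
for mod in ([(.055,-.02),(.055,.02),(-.055,.02),(-.055,-.02)],[(.055,.02),(.055,-.02),(-.055,-.02),(-.055,.02)]):
    th,t,e=fit2(mod,ray(c,g,.036));print(np.degrees(th),t,e)
print("rider",ray(c,cropA(360,165),.038))
print("ptr",ray(c,[cropA(272,92),cropA(250,218)],.042))
print(R.from_quat(r.read_state()["eef_rot"]).as_matrix())
E
```

```text
bed -97.1230774221133 [0.56287511 0.07549136] [0.11500838 0.11519675 0.11543859 0.11562626]
bed2 -97.06186090338653 [0.56287511 0.07549136] [0.00097473 0.00134148 0.00069303 0.00102549]
[[ 0.58470989 -0.20186019  0.036     ]
 [ 0.58592568 -0.23965327  0.036     ]
 [ 0.4825657  -0.25435685  0.036     ]
 [ 0.47875072 -0.21431732  0.036     ]]
7.966211379132874 [ 0.532988   -0.22754691] [0.03827137 0.03955521 0.03958623 0.04073823]
6.955762295218401 [ 0.532988   -0.22754691] [0.00094188 0.00422159 0.00177576 0.00278023]
rider [[0.5688865  0.12679896 0.038     ]]
ptr [[0.60767566 0.17402278 0.042     ]
 [0.53920921 0.18283297 0.042     ]]
[[-5.14934343e-04  4.42906169e-01 -8.96567822e-01]
 [ 9.44573195e-04 -8.96567326e-01 -4.42906467e-01]
 [-9.99999421e-01 -1.07494168e-03  4.33160113e-05]]
```

Run:
```python
from h import *
s=r.read_state();c=r.calibration("wrist")
Rt=R.from_quat(s["eef_rot"]).as_matrix();p=s["ee_pos"]
for h in (0,.05,.1,.15,.2):
  print(h,proj(c,[p+Rt@[h,0,k] for k in (0,-.05,-.1,-.15,-.2)]).round().tolist())
def mv(t,yaw):
  d=Rt.T@(np.array(t)-p);cur=np.degrees(np.arctan2(Rt[1,1],Rt[0,1]));print("cm",d*100,"twist",-(yaw-cur)/5)
mv([.533,-.2275,.2],97)
mv([.533,-.2275,.2],-83)
```

```text
0 [[256.0, 248.0], [256.0, 164.0], [256.0, 60.0], [256.0, -69.0], [256.0, -236.0]]
0.05 [[256.0, 215.0], [256.0, 149.0], [256.0, 71.0], [256.0, -20.0], [256.0, -129.0]]
0.1 [[256.0, 194.0], [256.0, 139.0], [256.0, 78.0], [256.0, 8.0], [256.0, -73.0]]
0.15 [[256.0, 180.0], [256.0, 133.0], [256.0, 82.0], [256.0, 25.0], [256.0, -39.0]]
0.2 [[256.0, 169.0], [256.0, 129.0], [256.0, 85.0], [256.0, 37.0], [256.0, -16.0]]
cm [  4.11258139 -18.46501261 -37.71049149] twist -32.142105987668245
cm [  4.11258139 -18.46501261 -37.71049149] twist 3.8578940123317578
```

Call:
{"name": "drive_tool", "arguments": {
  "motion": [
    [0,-0.5,-1,-0.7],
    [0,-1.5,-3,-2],
    [0.5,-2.5,-5.1,-3.4],
    [1,-3.5,-7.1,-4.8],
    [1,-4.5,-9.2,-6.2],
    [1.5,-5.6,-11.4,-7.6],
    [1.5,-6.7,-13.7,-9],
    [2,-7.8,-16,-10.4],
    [2,-8.9,-18.2,-11.8],
    [2.5,-10,-20.4,-13.2],
    [2.5,-11.1,-22.7,-14.6],
    [3,-12.2,-25,-16],
    [3,-13.3,-27.2,-17.4],
    [3.5,-14.4,-29.4,-18.8],
    [3.5,-15.5,-31.7,-20.2],
    [4,-16.4,-33.5,-21.6],
    [4,-17.1,-35,-23],
    [4,-17.7,-36.2,-24.4],
    [4.1,-18.2,-37.2,-25.8],
    [4.1,-18.5,-37.7,-27.2]
  ],
  "grip": 0
}}

```text
time: 1.82
ee_pos: [0.5336, -0.2258, 0.2002]
eef_rot: [0.106, 0.699, -0.106, 0.699]
ft_force: [0.7, 0.6, -0.2]
width: 0.0872
```

Call:
{"name": "drive_tool", "arguments": {
  "motion": [
    [0,0,0,-1.3],
    [0,0,0,-2.6],
    [0,0,0,-3.9],
    [0,0,0,-4.9],
    [0,0,0,-4.9],
    [0,0,0,-4.9]
  ]
}}

```text
time: 2.32
ee_pos: [0.5327, -0.2276, 0.2003]
eef_rot: [-0.041, 0.706, 0.041, 0.706]
ft_force: [0.1, 0.7, 0.1]
width: 0.0871
```

```bash
cat >> h.py <<'E'
def st():
    s=r.read_state();Rt=R.from_quat(s["eef_rot"]).as_matrix();return s,s["ee_pos"],Rt
def yaw(Rt): return np.degrees(np.arctan2(Rt[1,1],Rt[0,1]))
def mv(t,y):
    s,p,Rt=st();d=Rt.T@(np.array(t)-p);print("cm",(d*100).round(2),"twist",round(-((y-yaw(Rt)+180)%360-180)/5,2))
E
python3 - <<'E'
from h import *
s,p,Rt=st();print(s["time"],p,yaw(Rt),s["joint_positions"].round(2),s["ft_force"])
im,c=snap("wrist","w1.png")
E
```

```text
2.3167 [ 0.53273012 -0.22761012  0.20033841] 96.6119911076864 [ 0.86  0.33 -0.65  1.61  0.2   1.27  1.86] [0.1104588  0.70499485 0.13862721]
```

View pics/w1.png

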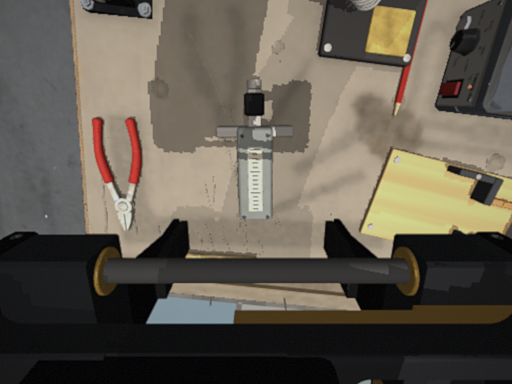

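The wrist view shows the gauge between the fingers, well aligned. Its body spans about (238–273, 127–220), with the ears at row 131 and the grip at (254,104). I'll refine this from a crop.

Run:
```python
import cv2
im=cv2.imread("pics/w1.png")
cv2.imwrite("pics/w1c.png",cv2.resize(im[72:228,205:305],None,fx=6,fy=6*.64*1,interpolation=cv2.INTER_CUBIC) if 0 else cv2.resize(im[72:228,205:305],None,fx=3.8,fy=3.8,interpolation=cv2.INTER_CUBIC))
```

```text
(no output)
```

View pics/w1c.png

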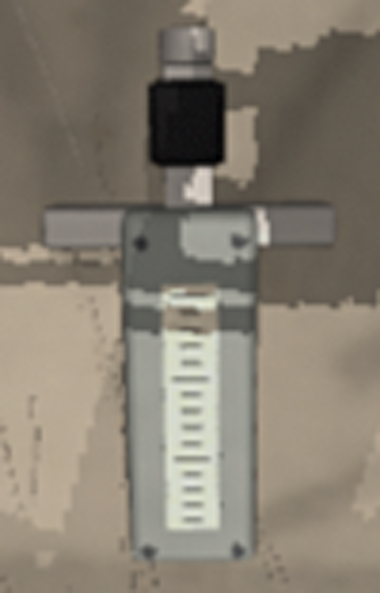

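Run:
```python
from h import *
c=np.load("pics/w1.png.npy",allow_pickle=True).item()
f=lambda x,y:(205+(x+.5)/3.8-.5,72+(y+.5)/3.8-.5)
P=ray(c,[f(125,208),f(257,208),f(255,557),f(132,557)],.036)
th,t,e=fit2([(-.055,-.02),(-.055,.02),(.055,.02),(.055,-.02)],P)
print(np.degrees(th),t,e)
E2=ray(c,[f(45,242),f(333,242)],.024);d=E2[1]-E2[0];print(np.linalg.norm(d),np.degrees(np.arctan2(d[1],d[0]))-90,E2.mean(0))
G=ray(c,f(186,(85+160)/2),.062);print("grip",G)
u=np.array([np.cos(th),np.sin(th)]);print("expected grip",t-.079*u,"ear mid -43",t-.043*u)
mv([*t,.024],np.degrees(th)+90)
```

```text
6.906029596371278 [ 0.53072427 -0.22915362] [0.00150251 0.00168902 0.00115124 0.00134674]
0.08619718257577395 6.606869988931933 [ 0.48815711 -0.23509523  0.024     ]
grip [[ 0.45399834 -0.23946203  0.062     ]]
expected grip [ 0.45229744 -0.23865269] ear mid -43 [ 0.48803625 -0.234324  ]
cm [17.64 -0.14 -0.22] twist -0.06
```

Call:
{"name": "drive_tool", "arguments": {
  "motion": [
    [2,0,0,0],
    [4.5,-0.1,-0.1,0],
    [7.5,-0.1,-0.2,0],
    [10.5,-0.1,-0.2,0],
    [13,-0.1,-0.2,0],
    [15,-0.1,-0.2,0],
    [16.5,-0.1,-0.2,0],
    [17.3,-0.1,-0.2,0],
    [17.6,-0.1,-0.2,0],
    [17.6,-0.1,-0.2,0]
  ]
}}

```text
time: 3.2
ee_pos: [0.531, -0.2287, 0.0244]
eef_rot: [-0.041, 0.706, 0.042, 0.706]
ft_force: [0.6, 0.4, 1.4]
width: 0.087
```

Call:
{"name": "drive_tool", "arguments": {
  "motion": [
    [0,0,0,0],
    [0,0,0,0],
    [0,0,0,0],
    [0,0,0,0],
    [0,0,0,0],
    [0,0,0,0],
    [0,0,0,0],
    [0,0,0,0]
  ],
  "grip": 255,
  "force": 30
}}

```text
time: 3.87
ee_pos: [0.531, -0.2288, 0.0246]
eef_rot: [-0.042, 0.706, 0.042, 0.706]
ft_force: [0.6, 0.2, 0.8]
width: 0.0415
```

Call:
{"name": "drive_tool", "arguments": {
  "motion": [
    [-0.7,0,0,0],
    [-2,0,0,0],
    [-4,0,0,0],
    [-6.5,0,0,0],
    [-9,0.5,0.1,0.7],
    [-11,1.5,0.3,2],
    [-12.2,3,0.6,3.3],
    [-12.5,4.5,1,4.7],
    [-12.5,6.2,1.4,6.1],
    [-12.5,7.9,1.8,7.5],
    [-12.5,9.6,2.1,8.9],
    [-12.5,11.3,2.5,10.3],
    [-12.5,13,2.8,11.7],
    [-12.5,14.7,3.2,13.1],
    [-12.5,16.2,3.5,14.5],
    [-12.5,17.5,3.8,15.9],
    [-12.5,18.5,4,17.3],
    [-12.5,19.2,4.2,18.7],
    [-12.5,19.6,4.3,20],
    [-12.5,19.6,4.3,20.8]
  ]
}}

```text
time: 5.53
ee_pos: [0.5504, -0.0273, 0.1505]
eef_rot: [0.532, 0.467, -0.531, 0.466]
ft_force: [-0.7, 0.1, -3.8]
width: 0.0398
```

Call:
{"name": "drive_tool", "arguments": {
  "motion": [
    [0,0,0,0],
    [0,0,0,0],
    [0,0,0,0],
    [0,0,0,0]
  ]
}}

```text
time: 5.87
ee_pos: [0.5505, -0.0293, 0.1498]
eef_rot: [-0.53, -0.468, 0.53, -0.468]
ft_force: [0.3, 0.4, -4.3]
width: 0.0398
```

Run:
```python
from h import *
s,p,Rt=st();print(s["time"],p,yaw(Rt),s["ft_force"],s["width"],s["joint_positions"].round(2))
im,c=snap("wrist","w2.png")
```

```text
5.8667 [ 0.55048375 -0.02933109  0.14975104] -7.127089277082596 [ 0.3123392   0.43543624 -4.28771112] 0.03984801190703794 [ 0.39  0.28 -0.48  1.75  0.14  1.14 -0.26]
```

View pics/w2.png

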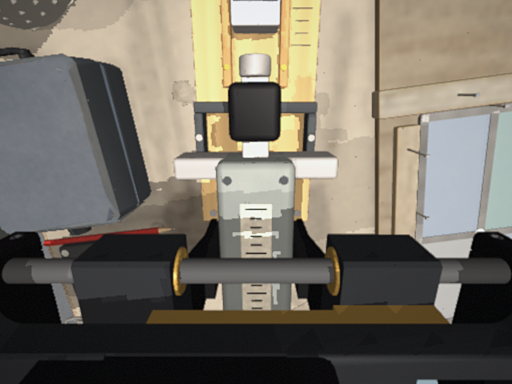

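The gauge is held with the ears at row ~165. The stops are at (195–316, ~107) and the rider is at the top of the picture. I'll crop to measure the stops.

Run:
```python
import cv2
im=cv2.imread("pics/w2.png")
cv2.imwrite("pics/w2c.png",cv2.resize(im[0:190,165:345],None,fx=3.1,fy=3.1,interpolation=cv2.INTER_CUBIC))
```

```text
(no output)
```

View pics/w2c.png

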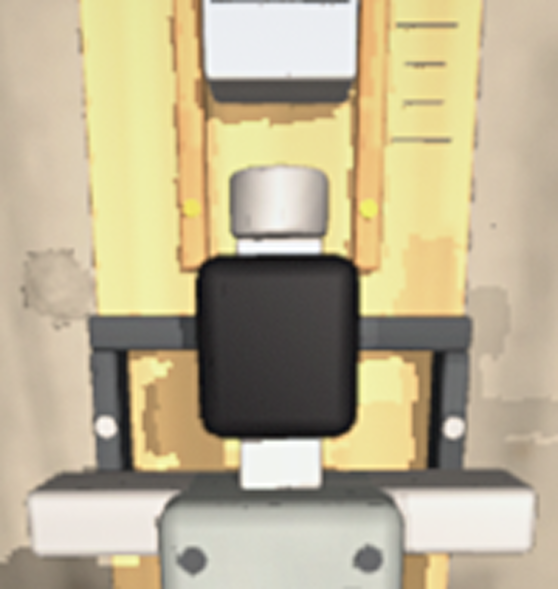

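Run:
```python
from h import *
c=np.load("pics/w2.png.npy",allow_pickle=True).item()
f=lambda x,y:(165+(x+.5)/3.1-.5,(y+.5)/3.1-.5)
P=ray(c,[f(125,350),f(433,350)],.032);d=P[1]-P[0];print("stops inner",P,np.linalg.norm(d),np.degrees(np.arctan2(d[1],d[0]))-90)
Q=ray(c,[f(90,317),f(470,317)],.032);d=Q[1]-Q[0];print("outer",np.linalg.norm(d),np.degrees(np.arctan2(d[1],d[0]))-90)
th=np.radians(np.degrees(np.arctan2(*(P[1]-P[0])[1::-1]))-90);u=np.array([np.cos(th),np.sin(th)])
S=P.mean(0)[:2];print("seat",S+.055*u,"bed org",S-.035*u)
E2=ray(c,[f(33,553),f(533,553)],.149);d=E2[1]-E2[0];print("ears",np.linalg.norm(d),np.degrees(np.arctan2(d[1],d[0]))-90);print("gauge c",E2.mean(0)[:2]+.043*u)
B=ray(c,[f(203,79),f(356,79)],.038);d=B[1]-B[0];print("rider rear",B.mean(0),np.linalg.norm(d),"along",(B.mean(0)[:2]-(S-.035*u))@u)
seat=S+.055*u
mv([*(seat+.005*u),.0345],np.degrees(th)+90)
```

```text
stops inner [[0.51338875 0.04771995 0.032     ]
 [0.60286937 0.03651239 0.032     ]] 0.0901797746380666 -97.13918910649281
outer 0.11005894933628314 -97.13839893799441
seat [ 0.55129365 -0.01245742] bed org [0.56247887 0.07684482]
ears 0.08675974751955827 -97.14445679730153
gauge c [ 0.55025845 -0.03027517]
rider rear [0.56695638 0.11048806 0.038     ] 0.04016754927467631 along -0.03393886963210315
cm [11.52 -0.13 -1.18] twist -0.0
```

Call:
{"name": "drive_tool", "arguments": {
  "motion": [
    [0.5,0,-0.3,0],
    [1.5,-0.1,-0.8,0],
    [3,-0.1,-1.2,0],
    [5,-0.1,-1.3,0],
    [7,-0.1,-1.3,0],
    [8.7,-0.1,-1.3,0],
    [10,-0.1,-1.3,0],
    [10.8,-0.1,-1.3,0],
    [11.2,-0.1,-1.3,0],
    [11.5,-0.1,-1.3,0],
    [11.6,-0.1,-1.3,0],
    [11.6,-0.1,-1.3,0],
    [11.6,-0.1,-1.3,0]
  ]
}}

```text
time: 7.0
ee_pos: [0.5517, -0.0161, 0.0342]
eef_rot: [0.531, 0.467, -0.53, 0.468]
ft_force: [0.3, 0.5, -4.9]
width: 0.0397
```

Run:
```python
from h import *
s,p,Rt=st();print(s["time"],p,yaw(Rt),s["ft_force"],s["width"])
im,c=snap("wrist","w3.png")
cv2.imwrite("pics/w3c.png",cv2.resize(im[0:240,145:365],None,fx=2.5,fy=2.5,interpolation=cv2.INTER_CUBIC))
```

```text
7.0 [ 0.55173739 -0.01605635  0.03424657] -7.215649446320172 [ 0.32903966  0.48053189 -4.92267573] 0.03965637891093203
```

View pics/w3c.png

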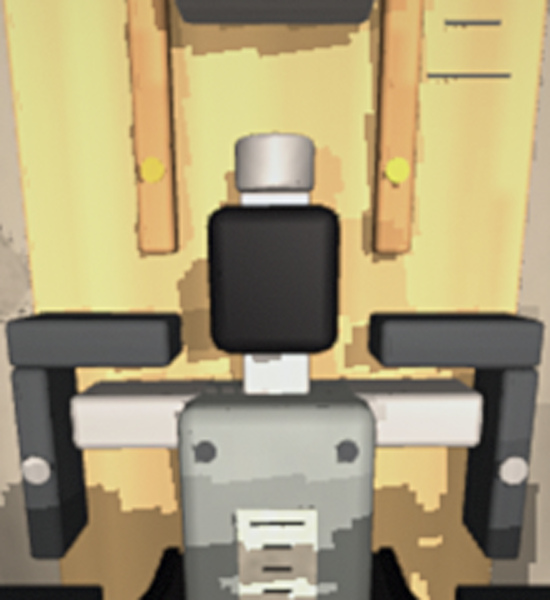

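The ears are centred between the cheeks and a few mm behind the walls. The force reading is still the gauge's full weight, so it is hovering about 1.5 mm up. I'll lower it and release.

Call:
{"name": "drive_tool", "arguments": {
  "motion": [
    [0.05,0,0,0],
    [0.1,0,0,0],
    [0.15,0,0,0],
    [0.15,0,0,0],
    [0.15,0,0,0]
  ]
}}

```text
time: 7.47
ee_pos: [0.5515, -0.0161, 0.033]
eef_rot: [0.531, 0.467, -0.53, 0.468]
ft_force: [-2.8, -1.0, 5.5]
width: 0.0399
```

Call:
{"name": "drive_tool", "arguments": {
  "motion": [
    [0,0,0,0],
    [0,0,0,0],
    [0,0,0,0],
    [0,0,0,0],
    [0,0,0,0],
    [0,0,0,0]
  ],
  "grip": 0
}}

```text
time: 7.97
ee_pos: [0.5513, -0.016, 0.032]
eef_rot: [0.53, 0.468, -0.53, 0.468]
ft_force: [0.6, 0.6, 1.0]
width: 0.0722
```

Call:
{"name": "drive_tool", "arguments": {
  "motion": [
    [-0.7,0,0,0],
    [-2,0,0,0],
    [-4,0,0,0],
    [-6.5,0,0,0],
    [-9,0,0,0],
    [-11,0,0,0],
    [-12,0,0,0],
    [-12,0,0,0],
    [-12,0,0,0]
  ]
}}

```text
time: 8.72
ee_pos: [0.5512, -0.0161, 0.1522]
eef_rot: [0.531, 0.467, -0.53, 0.468]
ft_force: [-0.1, 0.2, -0.5]
width: 0.087
```

Run:
```python
from h import *
s,p,Rt=st();print(s["time"],p,yaw(Rt),s["ft_force"],s["width"])
im,c=snap("wrist","w4.png")
cv2.imwrite("pics/w4c.png",cv2.resize(im[0:240,145:365],None,fx=2.5,fy=2.5,interpolation=cv2.INTER_CUBIC))
```

```text
8.7167 [ 0.55122668 -0.01613399  0.15219759] -7.219637360281583 [-0.12935359  0.23024465 -0.51351745] 0.0870215048442342
```

View pics/w4c.png

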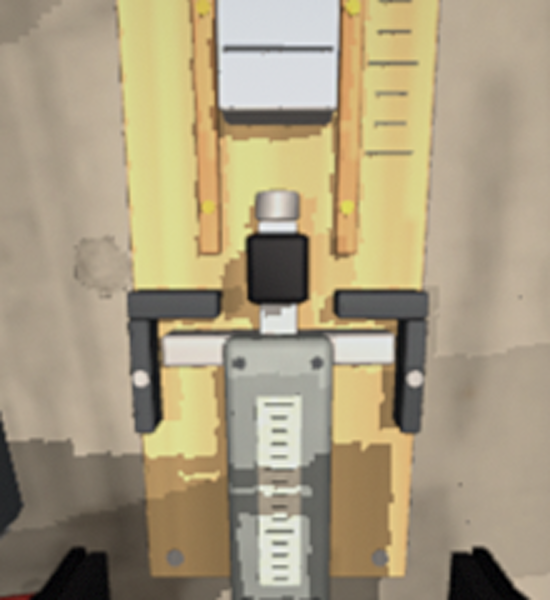

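Run:
```python
from h import *
c=np.load("pics/w4.png.npy",allow_pickle=True).item()
f=lambda x,y:(145+(x+.5)/2.5-.5,(y+.5)/2.5-.5)
u=np.array([np.cos(np.radians(-97.14)),np.sin(np.radians(-97.14))]);v=np.array([-u[1],u[0]])
G=ray(c,[f(247,233),f(308,233),f(308,303),f(247,303)],.070)[:,:2];g=G.mean(0)
print("grip",g,"size",np.ptp(G@u),np.ptp(G@v))
P=ray(c,[f(157,318),f(399,318)],.032)[:,:2];S=P.mean(0);print("stops w",np.linalg.norm(P[1]-P[0]),"ang",np.degrees(np.arctan2(*(P[1]-P[0])[::-1]))-90,"seat",S+.055*u)
E2=ray(c,[f(164,365),f(393,365)],.032)[:,:2];print("ear w",np.linalg.norm(E2[1]-E2[0]),"ang",np.degrees(np.arctan2(*(E2[1]-E2[0])[::-1]))-90,"gap x",(E2.mean(0)-S)@u-.012,"lat",(E2.mean(0)-S)@v)
org=S-.035*u
print("grip bed x",(g-org)@u, "expected",.090-.079)
q=[f(223,48),f(333,47)];K=ray(c,q,.038)[:,:2].mean(0);print("groove bed x",(K-org)@u,"lat",(K-org)@v)
mv([*g,.058],-7.14)
```

```text
grip [0.56071341 0.06049011] size 0.021002405431409812 0.019301920203967593
stops w 0.09000496379884275 ang -97.23589531606834 seat [ 0.55173897 -0.0123263 ]
ear w 0.08687142806763548 ang -97.24013482127563 gap x 0.005479631510387124 lat 0.00015755547345984151
grip bed x 0.016632775539638517 expected 0.010999999999999996
groove bed x -0.05213388605968828 lat 0.0001443097174090618
cm [ 9.32  0.04 -7.73] twist -0.02
```

Call:
{"name": "drive_tool", "arguments": {
  "motion": [
    [0,0,-0.7,0],
    [0,0,-2,0],
    [0,0,-4,0],
    [0,0,-6,0],
    [0.5,0,-7.2,0],
    [1.5,0,-7.7,0],
    [3,0,-7.7,0],
    [5,0,-7.7,0],
    [7,0,-7.7,0],
    [8.4,0,-7.7,0],
    [9.1,0,-7.7,0],
    [9.3,0,-7.7,0],
    [9.3,0,-7.7,0]
  ]
}}

```text
time: 9.85
ee_pos: [0.5604, 0.0602, 0.0583]
eef_rot: [-0.53, -0.468, 0.531, -0.467]
ft_force: [0.3, 0.7, 0.2]
width: 0.0872
```

Call:
{"name": "drive_tool", "arguments": {
  "motion": [
    [0,0,0,0],
    [0,0,0,0],
    [0,0,0,0],
    [0,0,0,0],
    [0,0,0,0],
    [0,0,0,0],
    [0,0,0,0],
    [0,0,0,0],
    [0,0,0,0],
    [0,0,0,0],
    [0,0,0,0],
    [0,0,0,0]
  ],
  "grip": 255,
  "force": 30
}}

```text
time: 10.85
ee_pos: [0.5609, 0.0603, 0.059]
eef_rot: [0.53, 0.468, -0.53, 0.468]
ft_force: [0.7, -0.2, -0.7]
width: 0.0195
```

Run:
```python
from h import *
s,p,Rt=st();print(s["time"],p,yaw(Rt),s["ft_force"],s["width"])
for n in("wrist","top","scene"): im,c=snap(n,n+"5.png")
```

```text
10.85 [0.56090516 0.06034476 0.05904159] -7.208885092998006 [ 0.74459124 -0.24258953 -0.65143035] 0.019462560130977774
```

View pics/wrist5.png

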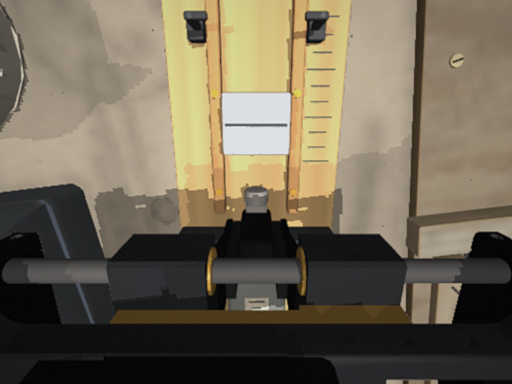

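View pics/scene5.png

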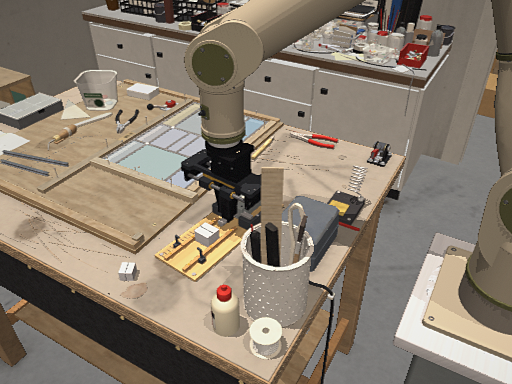

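The grip is held (19.5 mm opening). The wrist view shows the groove at row 125 between cols 224–290, and pointer heads at (195,27) and (317,27). I'll draw out slowly, with a check on the way.

Call:
{"name": "drive_tool", "arguments": {
  "motion": [
    [0,0,-0.1,0],
    [0,0,-0.3,0],
    [0,0,-0.5,0],
    [0,0,-0.7,0],
    [0,0,-0.9,0],
    [0,0,-1.1,0],
    [0,0,-1.3,0],
    [0,0,-1.5,0],
    [0,0,-1.7,0],
    [0,0,-1.9,0],
    [0,0,-2.1,0],
    [0,0,-2.3,0],
    [0,0,-2.5,0],
    [0,0,-2.7,0],
    [0,0,-2.9,0],
    [0,0,-3.1,0],
    [0,0,-3.3,0],
    [0,0,-3.5,0],
    [0,0,-3.5,0]
  ]
}}

```text
time: 12.58
ee_pos: [0.5653, 0.095, 0.059]
eef_rot: [-0.53, -0.467, 0.531, -0.468]
ft_force: [-0.0, -4.1, -0.4]
width: 0.0199
```

Run:
```python
from h import *
s,p,Rt=st();print(s["time"],p,yaw(Rt),s["ft_force"],s["width"])
im,c=snap("wrist","w6.png")
cv2.imwrite("pics/w6c.png",cv2.resize(im[0:290,145:365],None,fx=2,fy=2,interpolation=cv2.INTER_CUBIC))
```

```text
12.5833 [0.56527551 0.09496334 0.05898678] -7.219684025188978 [-4.62504550e-04 -4.09836409e+00 -3.59230656e-01] 0.0199236212647984
```

View pics/w6c.png

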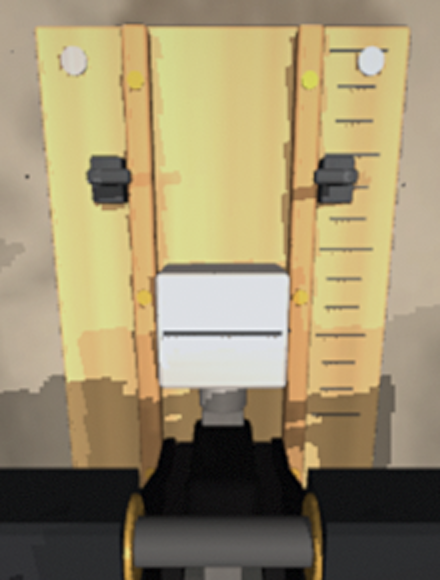

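Run:
```python
import cv2,numpy as np
im=cv2.imread("pics/w6.png")
a=im[70:110,180:222];b=im[70:110,290:332]
cv2.imwrite("pics/w6p.png",cv2.resize(np.hstack([a,b]),None,fx=9,fy=9,interpolation=cv2.INTER_CUBIC))
```

```text
(no output)
```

View pics/w6p.png

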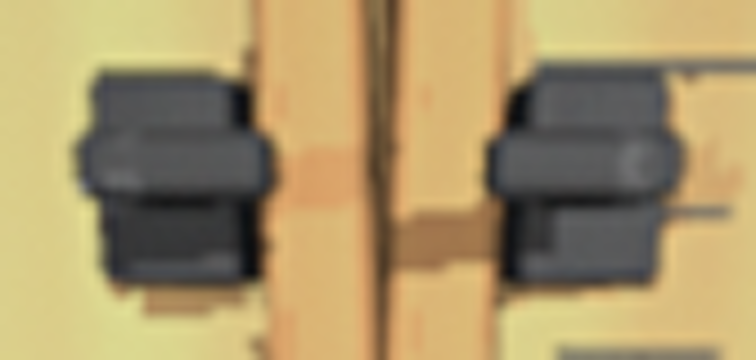

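Run:
```python
from h import *
c=np.load("pics/w6.png.npy",allow_pickle=True).item()
u=np.array([np.cos(np.radians(-97.17)),np.sin(np.radians(-97.17))]);v=np.array([-u[1],u[0]])
for z in (.023,.030,.036,.039,.042):
  P=ray(c,[(209.7,87.6),(302,87.6)],z)[:,:2];print(z,np.linalg.norm(P[1]-P[0]),P.mean(0)@u,P.mean(0)@v)
# block: groove row (2x crop) 333 , cols 163..281 ; rear edge row 385, front edge 272, cols 158..288
g=lambda x,y:(145+(x+.5)/2-.5,(y+.5)/2-.5)
K=ray(c,[g(163,333),g(281,333)],.038)[:,:2];print("groove",K.mean(0)@u,K.mean(0)@v)
E2=ray(c,[g(222,385.5),g(222,272)],.038)[:,:2]@u;print("rear/front",E2,E2.mean(),np.ptp(E2))
s,p,Rt=st();print("tcp",p[:2]@u,p[:2]@v)
for z in (.023,.03,.036): # base of bar shape: camera height
  pass
print(c["xyz"],c["xyz"][:2]@u)
```

```text
0.023 0.056141592416248755 -0.25419249976460007 0.5489399889148132
0.03 0.053956232287171724 -0.25387678890427534 0.5489436906401545
0.036 0.05208306646224879 -0.25360617959542564 0.5489468635475898
0.039 0.05114648354978716 -0.25347087494100073 0.5489484500013074
0.042 0.05020990063732564 -0.2533355702865759 0.5489500364550249
groove -0.20868839740075654 0.5488232442944934
rear/front [-0.19197028 -0.22695316] -0.2094617211393323 0.03498288578898809
tcp -0.16476151038454098 0.5489877046284247
[0.57545614 0.17563049 0.20282901] -0.24608193244624257
```

The rider centre is about 45 mm short of the pointers, and both the groove and the nose geometry agree. I'll pull 40 mm more, then measure again.

Call:
{"name": "drive_tool", "arguments": {
  "motion": [
    [0,0,-0.1,0],
    [0,0,-0.3,0],
    [0,0,-0.5,0],
    [0,0,-0.7,0],
    [0,0,-0.9,0],
    [0,0,-1.1,0],
    [0,0,-1.3,0],
    [0,0,-1.5,0],
    [0,0,-1.7,0],
    [0,0,-1.9,0],
    [0,0,-2.1,0],
    [0,0,-2.3,0],
    [0,0,-2.5,0],
    [0,0,-2.7,0],
    [0,0,-2.9,0],
    [0,0,-3.1,0],
    [0,0,-3.3,0],
    [0,0,-3.5,0],
    [0,0,-3.7,0],
    [0,0,-3.8,0]
  ]
}}

```text
time: 14.3
ee_pos: [0.57, 0.1316, 0.0588]
eef_rot: [-0.53, -0.467, 0.531, -0.468]
ft_force: [-1.4, -8.4, 0.4]
width: 0.02
```

Call:
{"name": "drive_tool", "arguments": {
  "motion": [
    [0,0,-0.1,0],
    [0,0,-0.2,0],
    [0,0,-0.2,0],
    [0,0,-0.2,0]
  ]
}}

```text
time: 14.63
ee_pos: [0.5703, 0.1336, 0.0589]
eef_rot: [-0.53, -0.467, 0.531, -0.468]
ft_force: [-0.0, -6.7, -0.2]
width: 0.0198
```

Run:
```python
from h import *
s,p,Rt=st();print(s["time"],p,yaw(Rt),s["ft_force"],s["width"])
im,c=snap("wrist","w7.png")
cv2.imwrite("pics/w7c.png",cv2.resize(im[110:230,180:330],None,fx=5,fy=5,interpolation=cv2.INTER_CUBIC))
```

```text
14.6333 [0.5702587 0.13356   0.058858 ] -7.268050696718772 [-0.01796781 -6.7195099  -0.24504013] 0.019810028887980308
```

View pics/w7c.png

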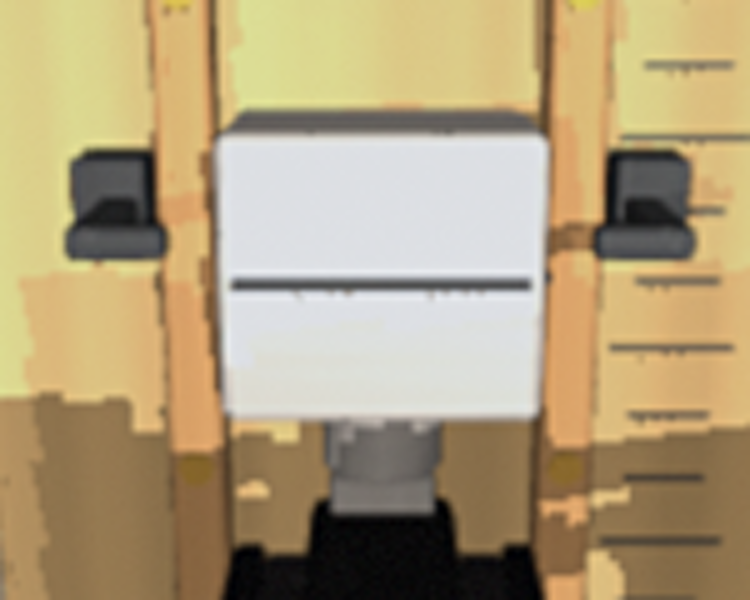

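```bash
cat > m.py <<'E'
from h import *
def meas(fn,x0,y0,k,tl,tr,gl,gr,re,fe):
    c=np.load("pics/"+fn+".npy",allow_pickle=True).item()
    u=np.array([np.cos(np.radians(-97.17)),np.sin(np.radians(-97.17))]);v=np.array([-u[1],u[0]])
    g=lambda p:(x0+(p[0]+.5)/k-.5,y0+(p[1]+.5)/k-.5)
    G=ray(c,[g(gl),g(gr)],.038)[:,:2];E=ray(c,[g(re),g(fe)],.038)[:,:2]@u
    print("groove",G.mean(0)@u,"edges mid",E.mean(),np.ptp(E))
    for z in (.039,.042):
        P=ray(c,[g(tl),g(tr)],z)[:,:2];print("ptr",z,np.linalg.norm(P[1]-P[0]),P.mean(0)@u,"remaining mm",((G.mean(0)-P.mean(0))@u*1e3).round(2))
    s,p,Rt=st();print("tcp",p[:2]@u,"-44:",p[:2]@u-.044)
E
python3 -c "
from m import *
meas('w7.png',180,110,5,(167,243),(597,243),(232,285),(530,285),(380,416),(380,133))"
```

```text
groove -0.24742256721636113 edges mid -0.24818137424619463 0.034887108299824776
ptr 0.039 0.05122229359387618 -0.25276948791130033 remaining mm 5.35
ptr 0.042 0.05028304693068745 -0.2533633271475506 remaining mm 5.94
tcp -0.20371200453717053 -44: -0.24771200453717052
```

Call:
{"name": "drive_tool", "arguments": {
  "motion": [
    [0,0,-0.1,0],
    [0,0,-0.2,0],
    [0,0,-0.3,0],
    [0,0,-0.4,0],
    [0,0,-0.5,0],
    [0,0,-0.5,0],
    [0,0,-0.5,0]
  ]
}}

```text
time: 15.27
ee_pos: [0.5709, 0.1384, 0.0588]
eef_rot: [-0.53, -0.467, 0.531, -0.468]
ft_force: [0.0, -7.8, 0.4]
width: 0.0195
```

Run:
```python
from h import *
s,p,Rt=st();print(s["time"],p,yaw(Rt),s["ft_force"],s["width"])
im,c=snap("wrist","w8.png")
cv2.imwrite("pics/w8c.png",cv2.resize(im[110:230,180:330],None,fx=5,fy=5,interpolation=cv2.INTER_CUBIC))
im,c=snap("scene","s8.png")
cv2.imwrite("pics/s8c.png",cv2.resize(im[200:300,140:260],None,fx=6,fy=6,interpolation=cv2.INTER_CUBIC))
```

```text
15.2667 [0.5708769  0.13842493 0.05881824] -7.273526578794861 [ 0.02732166 -7.7686231   0.36670082] 0.01953656318761793
```

View pics/w8c.png

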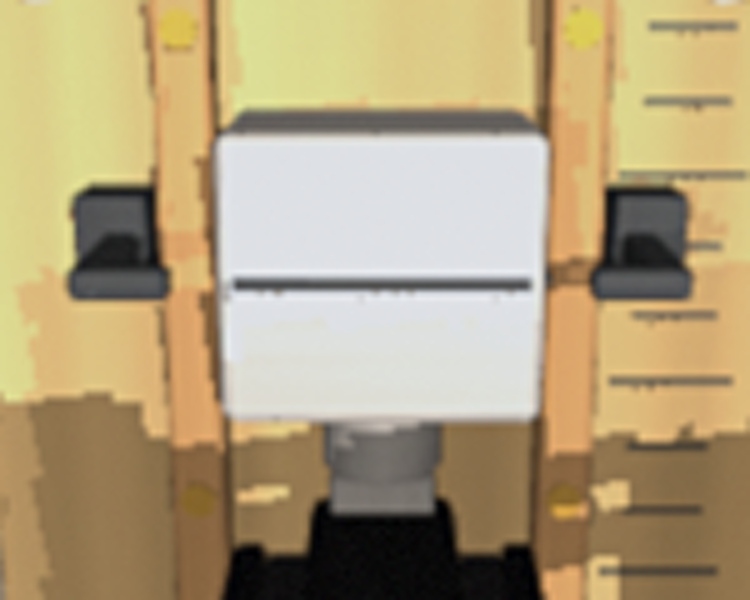

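View pics/s8c.png

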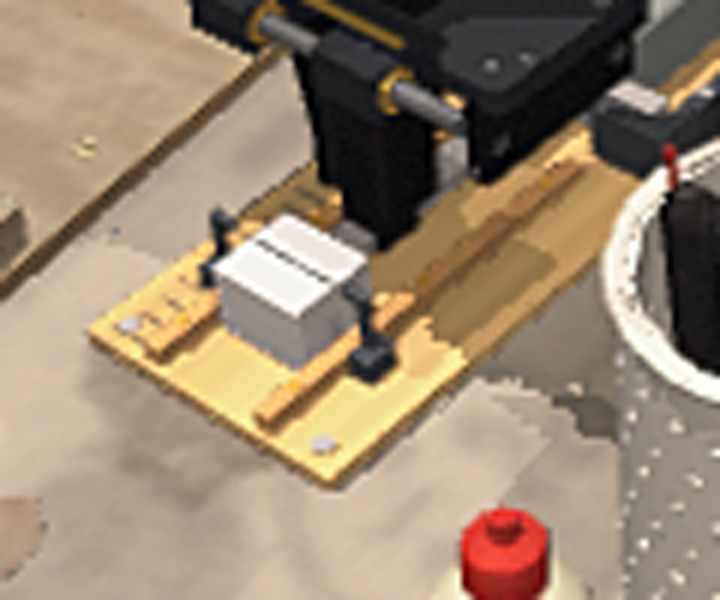

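```bash
python3 -c "
from m import *
meas('w8.png',180,110,5,(169,283),(592,283),(234,285),(530,285),(380,416),(380,133))
im=cv2.imread('pics/w8.png');cv2.imwrite('pics/w8p.png',cv2.resize(np.hstack([im[140:180,185:225],im[140:180,290:330]]),None,fx=9,fy=9,interpolation=cv2.INTER_CUBIC))"
```

```text
groove -0.25230855030081895 edges mid -0.25306719708062947 0.034881748284924824
ptr 0.039 0.050818555367247956 -0.2527841091837494 remaining mm 0.48
ptr 0.042 0.049886500682281947 -0.2534677828829673 remaining mm 1.16
tcp -0.208543757542966 -44: -0.252543757542966
```

View pics/w8p.png

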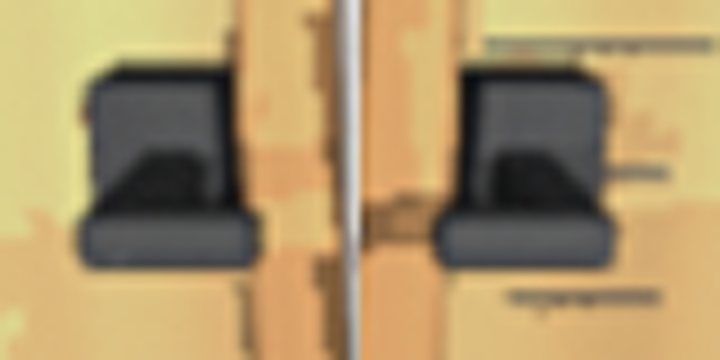

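Call:
{"name": "drive_tool", "arguments": {
  "motion": [
    [0,0,-0.03,0],
    [0,0,-0.06,0],
    [0,0,-0.06,0],
    [0,0,-0.06,0]
  ]
}}

```text
time: 15.7
ee_pos: [0.5709, 0.1388, 0.0588]
eef_rot: [-0.53, -0.467, 0.531, -0.468]
ft_force: [-0.4, -8.4, 0.5]
width: 0.02
```

Run:
```python
from h import *
s,p,Rt=st();u=np.array([np.cos(np.radians(-97.17)),np.sin(np.radians(-97.17))]);print(s["time"],p,p[:2]@u,s["ft_force"],s["width"])
im,c=snap("wrist","w9.png")
cv2.imwrite("pics/w9c.png",cv2.resize(im[110:230,180:330],None,fx=5,fy=5,interpolation=cv2.INTER_CUBIC))
```

```text
15.7 [0.5709272  0.13878297 0.05881523] -0.20895728018701162 [-0.44671641 -8.37462771  0.47214294] 0.020032832955737732
```

View pics/w9c.png

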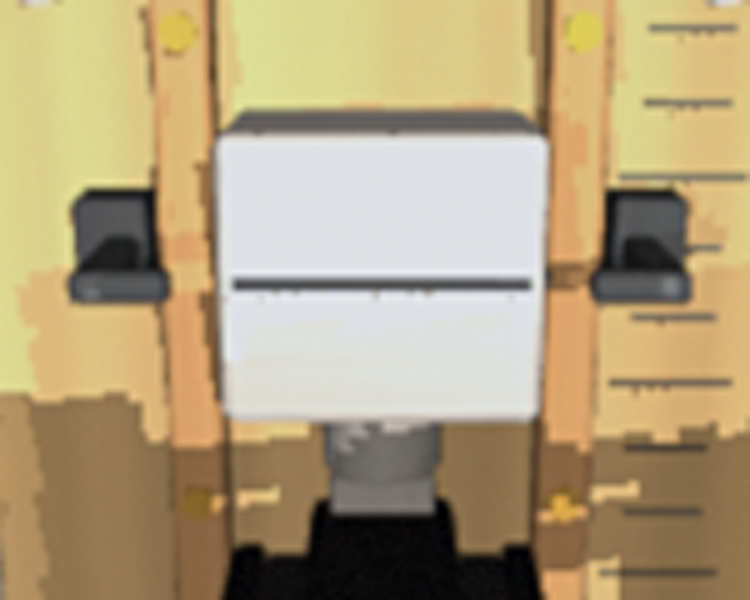

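The groove lines up with the pointer bars on both sides (groove at row 285, bars at ~270–299). Now a gentle return, with the grip still held.

Call:
{"name": "drive_tool", "arguments": {
  "motion": [
    [0,0,0.1,0],
    [0,0,0.3,0],
    [0,0,0.5,0],
    [0,0,0.7,0],
    [0,0,0.9,0],
    [0,0,1.1,0],
    [0,0,1.3,0],
    [0,0,1.5,0],
    [0,0,1.7,0],
    [0,0,1.9,0],
    [0,0,2.1,0],
    [0,0,2.3,0],
    [0,0,2.5,0],
    [0,0,2.7,0],
    [0,0,2.9,0],
    [0,0,3.1,0],
    [0,0,3.3,0],
    [0,0,3.5,0],
    [0,0,3.7,0],
    [0,0,3.9,0]
  ]
}}

```text
time: 17.42
ee_pos: [0.5661, 0.1015, 0.0591]
eef_rot: [0.53, 0.468, -0.53, 0.468]
ft_force: [0.0, -4.0, -1.4]
width: 0.0198
```

Call:
{"name": "drive_tool", "arguments": {
  "motion": [
    [0,0,0.2,0],
    [0,0,0.4,0],
    [0,0,0.6,0],
    [0,0,0.8,0],
    [0,0,1,0],
    [0,0,1.2,0],
    [0,0,1.4,0],
    [0,0,1.6,0],
    [0,0,1.8,0],
    [0,0,2,0],
    [0,0,2.2,0],
    [0,0,2.4,0],
    [0,0,2.6,0],
    [0,0,2.8,0],
    [0,0,3,0],
    [0,0,3.1,0],
    [0,0,3.2,0],
    [0,0,3.2,0],
    [0,0,3.2,0]
  ]
}}

```text
time: 19.0
ee_pos: [0.5621, 0.0698, 0.059]
eef_rot: [-0.53, -0.467, 0.531, -0.468]
ft_force: [1.0, -2.9, -1.6]
width: 0.0198
```

Run:
```python
from h import *
s,p,Rt=st();u=np.array([np.cos(np.radians(-97.17)),np.sin(np.radians(-97.17))]);print(s["time"],p,p[:2]@u,s["ft_force"],s["width"])
print("start u",np.array([.560905,.060345])@u)
im,c=snap("wrist","w10.png")
```

```text
19.0 [0.5620682  0.06978007 0.05903993] -0.1393882369636465 [ 1.04008635 -2.88251292 -1.61285373] 0.019837039110175904
start u -0.12988176794868883
```

View pics/w10.png

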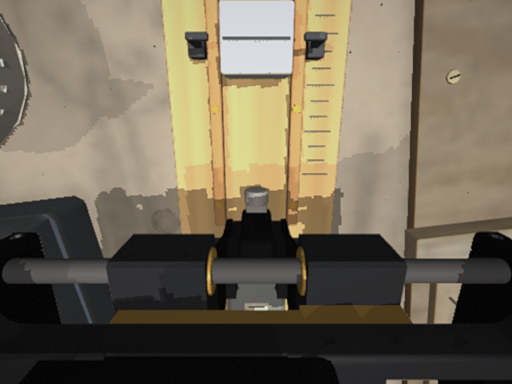

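The rider stays at the pointers. The slide is about 4 mm from home, so I'll creep in and watch the force.

Call:
{"name": "drive_tool", "arguments": {
  "motion": [
    [0,0,0.05,0],
    [0,0,0.1,0],
    [0,0,0.15,0],
    [0,0,0.2,0],
    [0,0,0.25,0],
    [0,0,0.3,0],
    [0,0,0.3,0],
    [0,0,0.3,0],
    [0,0,0.3,0]
  ]
}}

```text
time: 19.8
ee_pos: [0.5617, 0.0668, 0.059]
eef_rot: [-0.53, -0.467, 0.531, -0.468]
ft_force: [0.6, -2.6, -2.0]
width: 0.0199
```

Call:
{"name": "drive_tool", "arguments": {
  "motion": [
    [0,0,0.05,0],
    [0,0,0.05,0],
    [0,0,0.05,0],
    [0,0,0.05,0]
  ]
}}

```text
time: 20.13
ee_pos: [0.5616, 0.0664, 0.059]
eef_rot: [-0.53, -0.468, 0.53, -0.468]
ft_force: [0.7, -2.0, -2.9]
width: 0.0199
```

Call:
{"name": "drive_tool", "arguments": {
  "motion": [
    [0,0,0.05,0],
    [0,0,0.05,0],
    [0,0,0.05,0],
    [0,0,0.05,0]
  ]
}}

```text
time: 20.47
ee_pos: [0.5616, 0.0659, 0.059]
eef_rot: [-0.53, -0.468, 0.53, -0.468]
ft_force: [1.2, -1.2, -1.3]
width: 0.0196
```

Force is falling: −2.6, −2.0, then −1.2 N, so home contact is starting. A little more.

Call:
{"name": "drive_tool", "arguments": {
  "motion": [
    [0,0,0.05,0],
    [0,0,0.05,0],
    [0,0,0.05,0],
    [0,0,0.05,0]
  ]
}}

```text
time: 20.8
ee_pos: [0.5615, 0.0656, 0.059]
eef_rot: [0.53, 0.468, -0.53, 0.468]
ft_force: [0.5, -1.4, -3.1]
width: 0.0199
```

Call:
{"name": "drive_tool", "arguments": {
  "motion": [
    [0,0,0.05,0],
    [0,0,0.05,0],
    [0,0,0.05,0],
    [0,0,0.05,0]
  ]
}}

```text
time: 21.13
ee_pos: [0.5614, 0.0655, 0.0591]
eef_rot: [0.53, 0.468, -0.53, 0.468]
ft_force: [-0.6, 1.7, -1.8]
width: 0.0195
```

Run:
```python
from h import *
s,p,Rt=st();u=np.array([np.cos(np.radians(-97.17)),np.sin(np.radians(-97.17))]);print(s["time"],p,p[:2]@u+.12988,s["ft_force"],s["width"])
```

```text
21.1333 [0.56136347 0.06545243 0.05906969] -0.005126480960992413 [-0.63841054  1.70061592 -1.83323038] 0.019530860754984062
```

The force has reversed (+1.7 N) with the tool barely moving, so the slide is home. I'll ease off to about zero, open and lift.

Call:
{"name": "drive_tool", "arguments": {
  "motion": [
    [0,0,-0.02,0],
    [0,0,-0.02,0],
    [0,0,-0.02,0]
  ]
}}

```text
time: 21.38
ee_pos: [0.5615, 0.0653, 0.0591]
eef_rot: [0.53, 0.468, -0.53, 0.468]
ft_force: [-0.4, 1.2, -1.2]
width: 0.0198
```

Call:
{"name": "drive_tool", "arguments": {
  "motion": [
    [0,0,0,0],
    [0,0,0,0],
    [0,0,0,0],
    [0,0,0,0],
    [0,0,0,0],
    [0,0,0,0],
    [0,0,0,0]
  ],
  "grip": 0
}}

```text
time: 21.97
ee_pos: [0.5615, 0.065, 0.0591]
eef_rot: [-0.53, -0.468, 0.53, -0.468]
ft_force: [0.7, -0.2, -0.2]
width: 0.0588
```

Call:
{"name": "drive_tool", "arguments": {
  "motion": [
    [-0.5,0,0,0],
    [-1.5,0,0,0],
    [-3,0,0,0],
    [-5,0,0,0],
    [-7,0,0,0],
    [-9,0,0,0],
    [-11,0,0,0],
    [-12,0,0,0],
    [-12,0,0,0],
    [-12,0,0,0]
  ]
}}

```text
time: 22.8
ee_pos: [0.5616, 0.0651, 0.1792]
eef_rot: [0.531, 0.467, -0.53, 0.468]
ft_force: [0.4, -0.5, -1.6]
width: 0.0872
```

Run:
```python
from h import *
s,p,Rt=st();print(s["time"],p,s["ft_force"],s["width"])
im,c=snap("wrist","w11.png")
cv2.imwrite("pics/w11c.png",cv2.resize(im[0:240,145:365],None,fx=2.5,fy=2.5,interpolation=cv2.INTER_CUBIC))
```

```text
22.8 [0.56155462 0.06507756 0.1791813 ] [ 0.36885551 -0.4777798  -1.58175997] 0.08716753689648159
```

View pics/w11c.png

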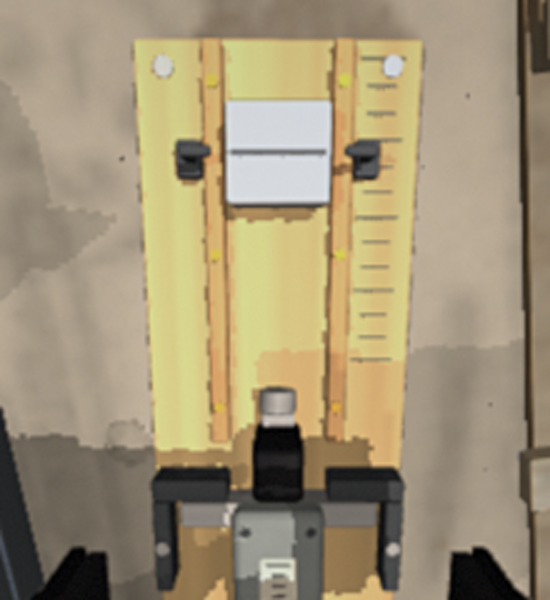

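```bash
python3 -c "
import cv2
im=cv2.imread('pics/w11.png');cv2.imwrite('pics/w11p.png',cv2.resize(im[35:90,210:302],None,fx=8,fy=8,interpolation=cv2.INTER_CUBIC))"
```

```text
(no output)
```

View pics/w11p.png

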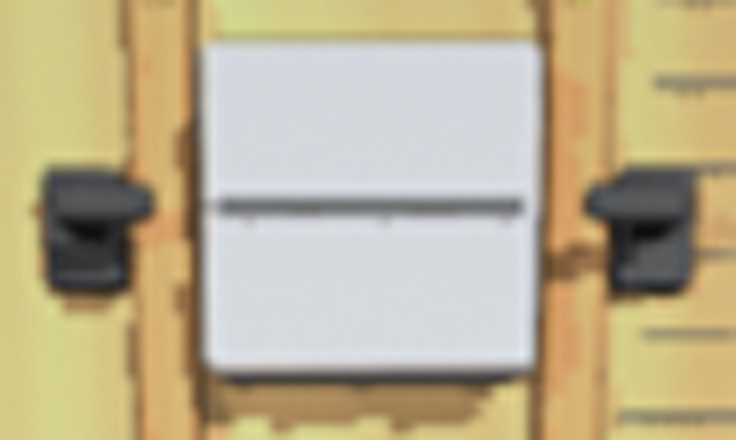

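```bash
python3 -c "
from m import *
meas('w11.png',210,35,8,(153,201),(587,202),(218,206),(524,206),(375,368),(375,42))
c=np.load('pics/w11.png.npy',allow_pickle=True).item()
f=lambda x,y:(145+(x+.5)/2.5-.5,(y+.5)/2.5-.5)
u=np.array([np.cos(np.radians(-97.17)),np.sin(np.radians(-97.17))])
S=ray(c,[f(177,500),f(378,500)],.032)[:,:2].mean(0)
E=ray(c,[f(181,527),f(372,527)],.032)[:,:2].mean(0)
print('gap',((E-S)@u-.012)*1e3)
"
```

```text
groove -0.2529975832055678 edges mid -0.25275686000650127 0.035072473200185444
ptr 0.039 0.05071551890435331 -0.25334963273890954 remaining mm 0.35
ptr 0.042 0.050179944872671696 -0.25295413816488477 remaining mm -0.04
tcp -0.13447327377657806 -44: -0.17847327377657807
gap 0.8596933428487562
```

```bash
python3 -c "
from bench import r
print(r.close_job(), r.read_state()['time'])"
```

```text
the job is handed in; nothing more can be done
the job is handed in; nothing more can be done
```

The gauge check is done and handed in at about 23 s of the 54 s allowed; no verdict was reported.

**What I did:** I set the gauge on the bed about 5 mm behind the stops and let go. I then took it by its upright grip and drew it out at about 24 mm/s or slower, until the block's groove lined up with the pointers. I ran it back held in the gripper all the way, until the pull force reversed at home. Then I released it and lifted clear.

**Last checks:**
- **Block:** the groove is within about 0.4 mm of the pointers (between 0.0 and 0.35 mm, depending on the pointer height assumed).
- **Gauge:** it lies flat between the stop cheeks with the slide home. I measured a gap of about 0.9 mm between ears and stops, which is within the accuracy of that view.
- **Robot:** the gripper is open, 12 cm above the grip and touching nothing. No force reading I saw went above 9 N.

**Disagreements:**
- The inner width between the cheeks measured 90 mm against the 96 mm given. I put this down to the dark inner faces hiding the true edge.
- The block's length measured 35 mm against the 36 mm given.

Neither affected the job.

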